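# Set the number on a hand marker and run it over the order pad

### The job

Take the blue hand marker out of its grey dock by its black handle, set it down in the yellow-cornered tray and let go, and there roll its three thumbwheels until the numbers on top read 3, 5, 2, counting from the wheel next to the handle. Then take the marker afresh across the two long sides of its head, at the middle, stand it flat on the near end of the order pad (the end towards the robot) with its row of wheels across the sweep, and slide it with light steady contact, without lifting, to the far end of the pad. Leave it standing there with the numbers still set, and do not disturb the things standing round about.

Things in the scene. Friction and masses are not known exactly. Their poses are not given: they have to be found in the camera images.
- marker: hand marker, 0.31 kg. Blue head 50 (x) x 100 (y) x 30 mm on a flat foot; black handle 22 mm wide from its -y end, y -50 to -115, 14 to 32 mm up. Three thumbwheels in a row along y, turning about y: r 18, 18 wide, tops 42 mm up. Each has six fields, by dots and colour 1 white, 2 yellow, 3 red, 4 green, 5 blue, 6 black; the field straight up is set. Origin: centre of head's underside
- head (a point): middle of the marker's head, 18 mm above its underside. Below it the foot is sprung: it gives about 1 mm under the marker's weight, 1 mm more for each 2.5 N, at most 5 mm; 2 to 4 mm is a good pressure for the sweep. Grip here across the 50 mm width (fingers close along the marker's x)
- handle (a point): middle of the marker's handle, at marker (0, -82, 23) mm; grip here across the 22 mm width (fingers close along the marker's x)
- top_a (a point): fixed point on the rim's top (highest point) of the wheel next to the handle, 12 mm above the top of the head
- top_b (a point): fixed point on the rim's top (highest point) of the wheel in the middle, 12 mm above the top of the head
- top_c (a point): fixed point on the rim's top (highest point) of the wheel farthest from the handle, 12 mm above the top of the head
- wheel_a (a joint): turn (rad) of the wheel next to the handle (to read 3). Number d is on top at (d-1) x 1.047. Pushing its top towards the marker's +x raises the value by travel / 18 mm; a closed fingertip pressed on the top (3 to 15 N) and drawn level does it, each stroke shorter than the fingertip, several if need be. Stops at -0.4 and 5.6 (never round from 6 to 1). Stays where left; rim drag 0.7 N
- wheel_b (a joint): turn (rad) of the wheel in the middle (to read 5). Number d is on top at (d-1) x 1.047. Pushing its top towards the marker's +x raises the value by travel / 18 mm; a closed fingertip pressed on the top (3 to 15 N) and drawn level does it, each stroke shorter than the fingertip, several if need be. Stops at -0.4 and 5.6 (never round from 6 to 1). Stays where left; rim drag 0.7 N
- wheel_c (a joint): turn (rad) of the wheel farthest from the handle (to read 2). Number d is on top at (d-1) x 1.047. Pushing its top towards the marker's +x raises the value by travel / 18 mm; a closed fingertip pressed on the top (3 to 15 N) and drawn level does it, each stroke shorter than the fingertip, several if need be. Stops at -0.4 and 5.6 (never round from 6 to 1). Stays where left; rim drag 0.7 N
- dock: grey storage dock, fixed, 72 x 112 mm, 4 mm floor, two 32 mm high walls along y (56 mm apart inside) that hide the long sides of the head, a low wall at the +y end, open at the -y end where the handle sticks out. Origin: centre of its underside. The marker starts in it, y along the dock's y; lift it straight up 40 mm or more
- tray: setting tray, fixed: plate 72 (x) x 122 (y) x 4 mm with four yellow corner stops 12 mm high above the plate; between them 57 x 107 mm for the marker's head, which fits either way round (handle out over either y end). 79 mm of each long side are free of stops for fingers. Origin: centre of its underside
- order_pad: beige spiral order pad, fixed, top face 146 (x) x 103 (y) mm, 10 mm thick. Origin: centre of its underside; +x points away from the robot: near end -x, far end +x. The sweep runs along x, the marker's row of wheels lies along y (handle to either side)
- till_roll_1: bystander: white till roll, 52 mm across, 57 mm tall, standing; origin under its centre
- rubber_stamp: bystander: wooden stamp 25x50x76 mm, standing; origin under its centre

How it is judged:
On the way, in this order (a step that is already met when the one before it is completed fails the run):
1. the marker lies flat in the tray between the corner stops, let go (x of marker in the frame of tray between -0.008 and 0.008 m and y of marker in the frame of tray between -0.008 and 0.008 m and z of marker in the frame of tray between -0.0015 and 0.0095 m and contact force between the fingers and marker below 0.05 N and angle between marker's own z axis and vertical below 0.1 rad), for 0.2 s.
2. in the tray, the three wheels read 3, 5, 2 from the handle (each within 0.25 rad), the fingers off it (x of marker in the frame of tray between -0.008 and 0.008 m and y of marker in the frame of tray between -0.008 and 0.008 m and z of marker in the frame of tray between -0.0015 and 0.0095 m and value of joint wheel_a between 1.8444 and 2.3444 rad and value of joint wheel_b between 3.9388 and 4.4388 rad and value of joint wheel_c between 0.7972 and 1.2972 rad and contact force between the fingers and marker below 0.05 N), for 0.2 s.
3. gripped across the head (TCP within 40 mm of its middle), the marker stands on the near end of the pad (its centre 28 mm or more short of the pad's centre), with contact (x of marker in the frame of order_pad between -0.075 and -0.028 m and y of marker in the frame of order_pad between -0.035 and 0.035 m and z of marker in the frame of order_pad between 0.004 and 0.016 m and angle between the x axis of marker and the x axis of order_pad, either way round below 0.3 rad and angle between marker's own z axis and vertical below 0.12 rad and horizontal distance between the grasp point and head below 0.04 m and contact force between the fingers and marker above 1 N and contact force between marker and order_pad above 1 N), for 0.05 s.
4. so held and in contact, it passes the middle of the pad (x of marker in the frame of order_pad between -0.012 and 0.012 m and y of marker in the frame of order_pad between -0.035 and 0.035 m and z of marker in the frame of order_pad between 0.004 and 0.016 m and angle between the x axis of marker and the x axis of order_pad, either way round below 0.3 rad and angle between marker's own z axis and vertical below 0.12 rad and horizontal distance between the grasp point and head below 0.04 m and contact force between the fingers and marker above 1 N and contact force between marker and order_pad above 1 N), for 0.02 s.
5. so held and in contact, it reaches the far end (centre 28 mm or more past the pad's centre) (x of marker in the frame of order_pad between 0.028 and 0.075 m and y of marker in the frame of order_pad between -0.035 and 0.035 m and z of marker in the frame of order_pad between 0.004 and 0.016 m and angle between the x axis of marker and the x axis of order_pad, either way round below 0.3 rad and angle between marker's own z axis and vertical below 0.12 rad and horizontal distance between the grasp point and head below 0.04 m and contact force between the fingers and marker above 1 N and contact force between marker and order_pad above 1 N), for 0.05 s.
At the end, for the whole second after the job is handed in: The marker stands flat on the far end of the order pad (centre 26 to 75 mm past the pad's centre, within 35 mm of its middle line, row of wheels across the sweep within 0.3 rad), at rest and released, its wheels at 3, 5, 2 from the handle within 0.25 rad (x of marker in the frame of order_pad between 0.026 and 0.075 m and y of marker in the frame of order_pad between -0.035 and 0.035 m and z of marker in the frame of order_pad between 0.004 and 0.016 m and angle between the x axis of marker and the x axis of order_pad, either way round below 0.3 rad and angle between marker's own z axis and vertical below 0.12 rad and value of joint wheel_a between 1.8444 and 2.3444 rad and value of joint wheel_b between 3.9388 and 4.4388 rad and value of joint wheel_c between 0.7972 and 1.2972 rad and contact force between the fingers and marker below 0.05 N and linear speed of marker below 0.01 m/s); the robot touches nothing.
It fails at once if a bystander (till roll, stamp) moved by more than 30 mm or tipped over (distance of any of till_roll_1, rubber_stamp from where it was at the start of the episode above 0.03 m or angle between any of till_roll_1, rubber_stamp's own z axis and vertical above 0.5 rad).
It fails at once if the marker lifted 6 to 20 mm off the middle of the order pad (z of marker in the frame of order_pad between 0.016 and 0.03 m and x of marker in the frame of order_pad between -0.02 and 0.02 m and y of marker in the frame of order_pad between -0.06 and 0.06 m).
It fails at once if the marker rammed onto the pad with more than 80 N (contact force between marker and order_pad above 80 N).
It fails at once if the marker tipped over (angle between marker's own z axis and vertical above 1 rad).
It also fails if it takes over 72 s, if anything falls off the work surface, if the arm or the gripper's body presses on something with over 40 N, if the wrist force passes 120 N, or if a joint passes its speed limit or range.

### The arm

A 6-joint arm with a two-finger parallel gripper is mounted at the origin on the work surface; the furniture and walls round the work are solid. World frame = base frame: x ahead of the robot, y to its left, z up, the work surface at z = 0. Lengths are in m, angles in rad, forces in N, time in s.
With the tool pointing down it reaches from about 0.275 to 0.85 m from the base axis. Payload 19 kg.
Tool frame: the origin (TCP) lies between the finger pads, 19 mm behind the fingertips; this is the grasp point; z points along the fingers, y is the line along which they close (so a half turn about z gives the same grasp; the last joint's range is limited). The gripper opens to 85 mm and grips with 20 to 120 N. Pads are 22 mm wide; open, the fingers measure 114 mm over their backs; the gripper's body (76 mm by 85 mm) begins 54 mm behind the grasp point. The pads swing forward as they close: fully open they stand 13 mm farther back than shut.
Start: joints at [-1.423, 0.15, 1.437, -0, 1.554, -0.134], TCP at [0.16, -0.552, 0.25] pointing down, gripper open.
Joint ranges: [-2.8, 2.8], [-0.68, 2.1], [0.12, 2.68], [-1.39, 4.53], [0.16, 2.79], [-2.81, 2.81]. Speed limits (rad/s): [1.89, 1.89, 2.22, 3.01, 3.01, 3.01].

### API

Orientations are given as a unit quaternion [x, y, z, w].
In Python, from station import robot gives the robot as it stands.
- The arm moves only by the tool arm_command, never from a script. Its argument "motion" is a list of rows, each a list of 3 entries, a list of its own where there are three numbers: the shift along the tool's x, y, z as a fraction of full scale, then the turn, a rotation vector about the tool's x, y, z as a fraction of full scale, then the opening, from -1 (shut) to 1 (fully open). A call has 1 to 20 rows; each row shifts and turns the commanded pose from where the row before left it, along the tool's axes as they then stand; what a row does not reach is not made up. Full scale, the value 1, is 30 mm for a shift and 30 degrees for a turn. A row lasts 1/12 s, in which the tool goes at most 41.7 mm and 7.16 degrees, less where a joint would pass 70% of its speed; a pose out of reach is approached as far as the arm can. A call with a number of a shift or a turn outside -1 to 1 is refused whole. A call with a gripper value outside its range is refused whole. The fingers move at their own pace and stop on an object; "grip_force" is the grip in N (left out, the last holds). Time passes only in rows, so rows that do not move let the fingers close. It gives the time, the measured TCP pose, the force, the opening and the grip force at its end, in the units of the state.
- robot.state(): the state, without advancing time (a new reading comes with each control period).
- robot.get_image(name): name is "scene" or "top"; returns (picture, depth): 420x560x3 uint8, blue, green, red; 420x560 float32, m along the optical axis (not along the pixel's ray), 0 where there is no reading.
- robot.camera_model(name): a dict with "intrinsics" (3x3 intrinsics, pixels), "rvec" (rotation vector, rad) and "tvec" (3), from world to camera coordinates, as OpenCV has them. Camera axes: x right, y down, z forward; pixel columns grow to the right and rows downward; lengths in m; the calibration is good to about 2 mm. A picture is of the moment at which its call begins. camera_model takes no time and is no camera call.
- robot.hand_in(): hands the job in; it is judged then, once.
The state is a dict: "t": time; "q": joint angles; "joint_velocities": joint speeds; "effort": joint torques, N m; "position": TCP position; "eef_rot": TCP orientation; "ft_force": force on the tool from outside, world axes, zero at the start; "wrist_torque": the same for the moment, N m; "width": opening from 0.0 (shut) to 1.0 (fully open); "grasp_force": force on a finger pad.
Only numpy, scipy, OpenCV 4.12 (cv2) and the standard library are available. Lean on these libraries where they do the work, as an engineer would, in place of code of your own. Each camera call takes 0.05 s, during which the arm holds its last target. There are 200 camera calls.

## Working session

There is one attempt and no reset: what is moved stays moved. The work goes in short steps, Python scripts to look and compute and a tool call to move; the robot and the scene stay as the last step left them, time stands still between calls to the robot, and variables do not carry over. Pictures are saved under pics/ and viewed, at most 10 in all, crops included, and the job is handed in when it is done.

Besides the shell and the picture viewer there is one more tool, called after "Request:" as name(argument=value, ...) on one line, values as JSON. arm_command: Moves the arm, as the interface text tells. Its arguments: {"type":"object","properties":{"motion":{"type":"array","items":{"type":"array"}},"grip_force":{"type":"number"}},"required":["motion"]}

```bash
mkdir -p pics; cat > h.py <<'E'
import numpy as np, cv2
from station import robot
def cam(n):
    m=robot.camera_model(n); R=cv2.Rodrigues(np.array(m["rvec"],float))[0]
    return np.array(m["intrinsics"]),R,np.array(m["tvec"],float).ravel()
def cloud(n,d):
    K,R,t=cam(n); v,u=np.mgrid[:d.shape[0],:d.shape[1]]
    p=np.stack([(u-K[0,2])/K[0,0]*d,(v-K[1,2])/K[1,1]*d,d],-1)
    return (p-t)@R
def ray(n,u,v,z):
    K,R,t=cam(n); c=-R.T@t; d=R.T@np.linalg.inv(K)@np.array([u,v,1.])
    return c+d*(z-c[2])/d[2]
def proj(n,p):
    K,R,t=cam(n); q=K@(R@np.array(p,float)+t); return q[:2]/q[2]
E
python3 - <<'E'
from h import *
for n in("top","scene"):
    im,d=robot.get_image(n); cv2.imwrite(f"pics/{n}0.png",im); np.save(f"pics/{n}0.npy",d)
    K,R,t=cam(n); print(n,K[0,0],-R.T@t,R[2])
print(robot.state())
E
```

```text
top 437.3297383171828 [ 0.42303971 -0.00404052  0.927934  ] [ 0.07846477 -0.00785896 -0.99688591]
scene 527.1350805652106 [-0.17445386  0.53677707  0.64512649] [ 0.63888179 -0.5067933  -0.57878374]
{'t': 0.1, 'q': array([-1.42299444e+00,  1.50921503e-01,  1.43794156e+00,  3.94877721e-05,
        1.55378867e+00, -1.34035746e-01]), 'joint_velocities': array([ 0.00160186,  0.00079135, -0.00227143, -0.00062235, -0.0001305 ,
       -0.00115611]), 'effort': array([ 5.23049137e-03, -7.14377904e+01, -5.71793962e+01, -1.52847715e-04,
        7.12292953e-03, -4.97121823e-05]), 'position': array([ 0.15986406, -0.55213024,  0.24945672]), 'eef_rot': array([ 9.90087274e-01,  1.40452518e-01,  1.60955740e-05, -5.29659987e-04]), 'ft_force': array([-0.15886526, -0.22333064,  0.0403725 ]), 'wrist_torque': array([ 0.05532216, -0.03117822,  0.02869221]), 'grasp_force': 0.0, 'width': 0.9994956705257648}
```

View pics/top0.png

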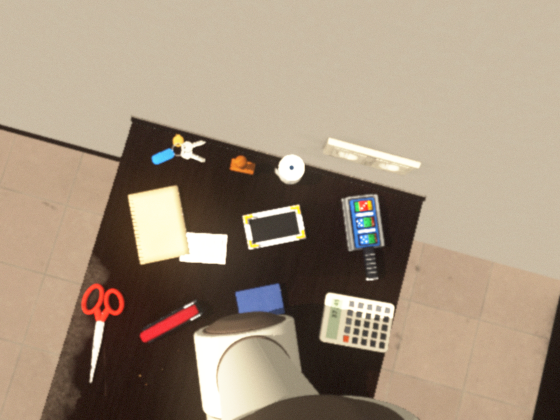

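View pics/scene0.png

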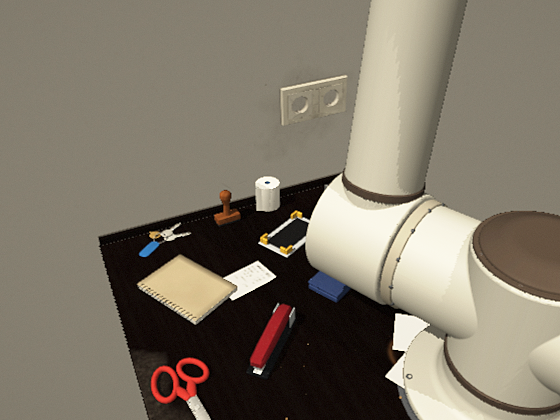

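The top view shows the marker in its dock at (363,223), with the handle at (371,265). The tray is at (274,227), the pad at (158,225), the till roll at (291,169) and the stamp at (242,165). In the scene view the arm hides the dock.

```bash
python3 - <<'E'
from h import *
im=cv2.imread("pics/top0.png"); d=np.load("pics/top0.npy"); P=cloud("top",d)
hsv=cv2.cvtColor(im,cv2.COLOR_BGR2HSV)
a=cv2.resize(im[185:290,330:400],None,fx=5,fy=5,interpolation=cv2.INTER_CUBIC)
b=cv2.resize(im[195:260,235:315],None,fx=5,fy=5,interpolation=cv2.INTER_CUBIC)
c=np.zeros((max(a.shape[0],b.shape[0]),a.shape[1]+b.shape[1],3),np.uint8);c[:a.shape[0],:a.shape[1]]=a;c[:b.shape[0],a.shape[1]:]=b
cv2.imwrite("pics/z.png",c)
def rect(mask,name,z):
    pts=np.argwhere(mask)[:,::-1].astype(float)
    w=np.array([ray("top",u,v,z) for u,v in pts])[:,:2]
    (cx,cy),(w1,w2),an=cv2.minAreaRect((w*1000).astype(np.float32)); print(name,len(w),np.round([cx,cy,w1,w2,an],1))
def roi(x0,x1,y0,y1):
    m=np.zeros(im.shape[:2],bool); m[y0:y1,x0:x1]=1; return m
z=P[...,2]
H,S,V=cv2.split(hsv)
rect(roi(120,195,175,275)&(z>.005)&(z<.02),"pad z",.010)
rect(roi(120,192,175,275)&(H<30)&(V>150)&(S>50),"pad col",.010)
rect(roi(235,315,195,260)&((z>.008)&(z<.03)),"tray stops",.016)
rect(roi(235,315,195,260)&(H>18)&(H<35)&(S>110)&(V>120),"tray yellow",.016)
rect(roi(235,315,195,260)&(V>110),"tray all",.006)
m=roi(335,395,188,252)
rect(m&(z>.018)&(z<.06),"dock/marker>18",.034)
rect(m&(z>.040)&(z<.06),"wheels",.046)
rect(roi(355,390,249,290)&(z>.02)&(z<.05),"handle",.036)
print("heights",[ (n,np.round(P[v,u]*1000)) for n,u,v in[("padc",158,225),("tray",274,227),("head",363,223),("handle",371,265),("till",291,169),("stamp",242,165),("floor",215,290)]])
E
```

```text
Traceback (most recent call last):
  File "h.py", line 11, in ray
    K,R,t=cam(n); c=-R.T@t; d=R.T@np.linalg.inv(K)@np.array([u,v,1.])
          ~~~^^^
  File "h.py", line 4, in cam
    m=robot.camera_model(n); R=cv2.Rodrigues(np.array(m["rvec"],float))[0]
ValueError: time passes only in moves, steps and waits
```

View pics/z.png

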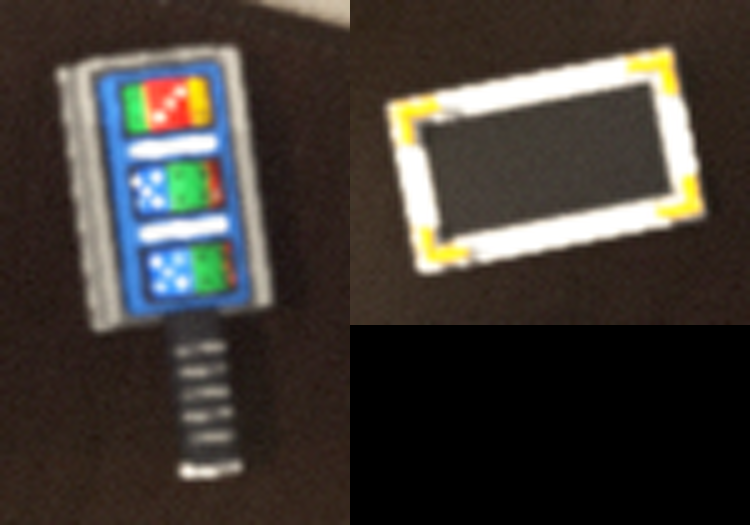

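```bash
sed -i 's/^def cam(n):/from functools import lru_cache\n@lru_cache\ndef cam(n):/' h.py; python3 - <<'E'
from h import *
im=cv2.imread("pics/top0.png"); d=np.load("pics/top0.npy"); P=cloud("top",d)
H,S,V=cv2.split(cv2.cvtColor(im,cv2.COLOR_BGR2HSV))
def rect(mask,name,z):
    pts=np.argwhere(mask)[:,::-1].astype(float)
    if len(pts)<3: print(name,"none"); return
    w=np.array([ray("top",u,v,z) for u,v in pts])[:,:2]
    (cx,cy),(w1,w2),an=cv2.minAreaRect((w*1000).astype(np.float32)); print(name,len(w),np.round([cx,cy,w1,w2,an],1))
def roi(x0,x1,y0,y1):
    m=np.zeros(im.shape[:2],bool); m[y0:y1,x0:x1]=1; return m
z=P[...,2]
rect(roi(120,195,175,275)&(z>.006)&(z<.02),"pad z",.010)
rect(roi(120,189,175,235)&(H<30)&(V>130)&(S>50)|roi(120,178,175,275)&(H<30)&(V>130)&(S>50),"pad col",.010)
rect(roi(235,315,195,260)&((z>.008)&(z<.03)),"tray stops",.016)
rect(roi(235,315,195,260)&(H>18)&(H<35)&(S>110)&(V>120),"tray yellow",.016)
rect(roi(235,315,195,260)&(V>110),"tray all",.006)
m=roi(335,395,188,252)
B=m&(H>95)&(H<125)&(S>120)&(V>90)
rect(B,"blue head",.034)
rect(m&(z>.026)&(z<.06),"dock+marker>26",.034)
rect(m&(z>.040)&(z<.06),"wheels",.046)
rect(roi(355,390,252,290)&(z>.02)&(z<.05),"handle",.036)
print("heights",[ (n,np.round(P[v,u]*1000).tolist()) for n,u,v in[("padc",158,225),("tray",274,227),("head",363,223),("handle",371,265),("till",291,169),("stamp",242,165),("floor",215,290)]])
# hand-picked crop pixels of marker: (crop/5 + offset)
for n,(cu,cv),zz in[("head TL",(97,70),.034),("TR",(222,62),.034),("BL",(127,318),.034),("BR",(250,304),.034),
  ("c L",(122,108),.04),("c R",(211,100),.04),("b L",(132,188),.04),("b 54",(168,187),.045),("b43",(205,185),.042),("b R",(222,184),.04),("a L",(146,272),.04),("a54",(192,270),.045),("a43",(226,268),.042),("a R",(236,268),.04),("c43",(145,107),.042),("c32",(190,102),.042),("hdl end",(211,478),.036)]:
    print(n,np.round(ray("top",330+(cu+.5)/5-.5,185+(cv+.5)/5-.5,zz)*1000,1))
E
```

```text
pad z 3540 [458.5 232.3 167.4 108.   12. ]
pad col 857 [468.6 233.5 151.4 109.   12.1]
tray stops 188 [464.9  -9.   67.3 116.5  11.6]
tray yellow 149 [466.3  -9.6  69.7 117.7  11.6]
tray all 1111 [465.7  -8.2  75.7 125.9  11.7]
blue head 525 [ 474.2 -193.5   99.1   51.     7. ]
dock+marker>26 1581 [ 471.8 -194.   115.5   68.7    7.3]
wheels 338 [ 474.5 -194.5   85.5   30.9    4.6]
handle 325 [ 387.  -204.4   56.7   23.8    6.6]
heights [('padc', [467.0, 234.0, 12.0]), ('tray', [465.0, -9.0, 6.0]), ('head', [472.0, -189.0, 45.0]), ('handle', [388.0, -207.0, 34.0]), ('till', [589.0, -44.0, 6.0]), ('stamp', [584.0, 56.0, 70.0]), ('floor', [332.0, 114.0, 1.0])]
head TL [ 523.1 -162.5   34. ]
TR [ 526.9 -214.1   34. ]
BL [ 421.4 -174.2   34. ]
BR [ 427.5 -224.6   34. ]
c L [ 506.9 -171.6   40. ]
c R [ 510.5 -208.    40. ]
b L [ 474.2 -175.4   40. ]
b 54 [ 474.5 -189.1   45. ]
b43 [ 475.6 -204.8   42. ]
b R [ 476.1 -212.2   40. ]
a L [ 440.1 -180.9   40. ]
a54 [ 441.  -198.5   45. ]
a43 [ 441.9 -213.    42. ]
a R [ 442.  -217.5   40. ]
c43 [ 507.2 -180.6   42. ]
c32 [ 509.4 -199.    42. ]
hdl end [ 357.1 -207.5   36. ]
```

```bash
cat >> h.py <<'E'
from scipy.spatial.transform import Rotation as Rot
def plan(*targets):
    """targets (x,y,z mm, yaw of tool x deg): prints turn (units of 30deg about tool z) then shift (units of 30 mm)"""
    s=robot.state(); p=np.array(s["position"])*1000; R=Rot.from_quat(s["eef_rot"]).as_matrix()
    print("t",round(s["t"],2),"p",p.round(1),"yaw",np.degrees(np.arctan2(R[1,0],R[0,0])).round(2),"tilt",np.degrees(R[:2,2]).round(2),"F",s["ft_force"].round(1),"w",round(float(s["width"]),3),"g",s["grasp_force"])
    yaw=np.degrees(np.arctan2(R[1,0],R[0,0]))
    for x,y,z,w in targets:
        d=np.array([x,y,z])-p; c,sn=np.cos(np.radians(w)),np.sin(np.radians(w))
        print("turn",round((yaw-w)/30,3),"shift",np.round([(d[0]*c+d[1]*sn)/30,(d[0]*sn-d[1]*c)/30,-d[2]/30],3)); p=np.array([x,y,z]);yaw=w
E
python3 -c "
from h import *
plan((391,-204,120,7),(391,-204,27,7))"
```

```text
t 0.1 p [ 159.9 -552.1  249.5] yaw 16.15 tilt [-0.01  0.06] F [-0.2 -0.2  0. ] w 0.999 g 0.0
turn 0.305 shift [  9.061 -10.579   4.315]
turn 0.0 shift [0.  0.  3.1]
```

Request:
arm_command(motion=[[[0,0,0],[0,0,0.1525],0],[[0,0,0],[0,0,0.1525],0],[[0.566,-0.661,0.27],[0,0,0],0],[[0.566,-0.661,0.27],[0,0,0],0],[[0.566,-0.661,0.27],[0,0,0],0],[[0.566,-0.661,0.27],[0,0,0],0],[[0.566,-0.661,0.27],[0,0,0],0],[[0.566,-0.661,0.27],[0,0,0],0],[[0.566,-0.661,0.27],[0,0,0],0],[[0.566,-0.661,0.27],[0,0,0],0],[[0.566,-0.661,0.27],[0,0,0],0],[[0.566,-0.661,0.27],[0,0,0],0],[[0.566,-0.661,0.27],[0,0,0],0],[[0.566,-0.661,0.27],[0,0,0],0],[[0.566,-0.661,0.27],[0,0,0],0],[[0.566,-0.661,0.27],[0,0,0],0],[[0.566,-0.661,0.27],[0,0,0],0],[[0.566,-0.661,0.27],[0,0,0],0],[[0,0,0],[0,0,0],0],[[0,0,0],[0,0,0],0]])

```text
t: 1.77
position: [0.391, -0.2032, 0.1199]
eef_rot: [0.998, 0.062, -0.0, -0.0]
ft_force: [0.6, -0.8, 0.4]
width: 0.498
grasp_force: 0.0
```

```bash
python3 -c "
from h import *
plan((391,-204,27,7))"
```

```text
t 1.77 p [ 391.  -203.2  119.9] yaw 7.13 tilt [-0.06  0.04] F [ 0.6 -0.8  0.4] w 0.498 g 0.0
turn 0.004 shift [-0.005  0.025  3.097]
```

Request:
arm_command(motion=[[[0,0,0.7],[0,0,0],0],[[0,0,0.7],[0,0,0],0],[[0,0,0.7],[0,0,0],0],[[0,0,0.6],[0,0,0],0],[[0,0.025,0.4],[0,0,0],0],[[0,0,0],[0,0,0],0],[[0,0,0],[0,0,0],-1],[[0,0,0],[0,0,0],-1],[[0,0,0],[0,0,0],-1],[[0,0,0],[0,0,0],-1],[[0,0,0],[0,0,0],-1]], grip_force=90)

```text
t: 2.68
position: [0.3913, -0.2054, 0.0281]
eef_rot: [0.998, 0.061, 0.0, 0.0]
ft_force: [0.4, -2.1, 1.6]
width: 0.24
grasp_force: 88.3
```

```bash
python3 -c "
from h import *
plan((391,-204,97,7),(482,-89.3,97,101.7),(482,-89.3,27,101.7))"
```

```text
t 2.68 p [ 391.3 -205.4   28.1] yaw 6.99 tilt [ 0.06 -0.05] F [ 0.4 -2.1  1.6] w 0.24 g 88.29419016838074
turn -0.0 shift [-0.003 -0.047 -2.298]
turn -3.157 shift [ 3.129  3.746 -0.   ]
turn 0.0 shift [0.    0.    2.333]
```

Request:
arm_command(motion=[[[0,0,-0.2],[0,0,0],-1],[[0,0,-0.4],[0,0,0],-1],[[0,0,-0.4],[0,0,0],-1],[[0,0,-0.4],[0,0,0],-1],[[0,0,-0.4],[0,0,0],-1],[[0,0,-0.3],[0,0,0],-1],[[0,0,-0.2],[0,0,0],-1],[[0,0,0],[0,0,0],-1]])

```text
t: 3.35
position: [0.3913, -0.2052, 0.0976]
eef_rot: [0.998, 0.061, 0.001, 0.0]
ft_force: [0.4, -1.3, -1.8]
width: 0.243
grasp_force: 88.1
```

```bash
python3 - <<'E'
from h import *
plan((482,-89.3,97,101.7),(482,-89.3,27,101.7))
im,d=robot.get_image("top"); P=cloud("top",d); H,S,V=cv2.split(cv2.cvtColor(im,cv2.COLOR_BGR2HSV))
B=(H>95)&(H<125)&(S>120)&(V>60)&(P[...,2]>.05); B[:,:330]=0
p=P[B]; print(len(p)); c=p.mean(0); A=np.c_[p[:,:2]-c[:2],np.ones(len(p))]
print(c.round(4),"tilt",np.linalg.lstsq(A,p[:,2],rcond=None)[0].round(3))
cv2.imwrite("pics/lift.png",cv2.resize(im[150:310,300:440],None,fx=4,fy=3.7))
E
```

```text
t 3.35 p [ 391.3 -205.2   97.6] yaw 7.0 tilt [ 0.07 -0.05] F [ 0.4 -1.3 -1.8] w 0.243 g 88.12596201896667
turn -3.157 shift [3.171 3.743 0.019]
turn 0.0 shift [0.    0.    2.333]
574
[ 0.4738 -0.1849  0.1039] tilt [-0.082  0.818  0.104]
```

View pics/lift.png

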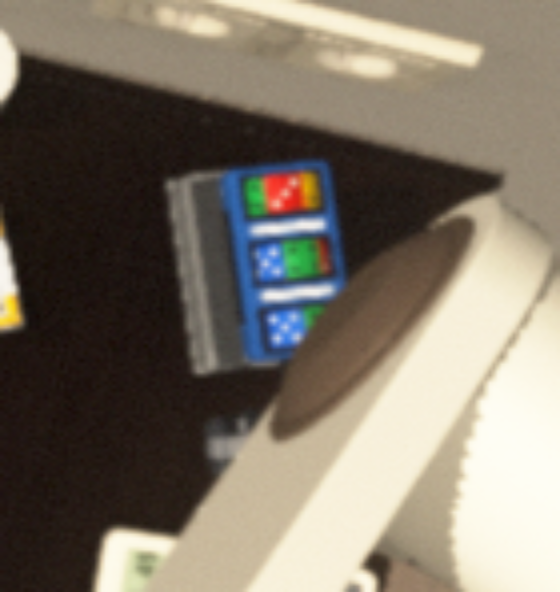

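The crop shows the marker lifted clear of the dock, square in the gripper. The head is at about crop (290,260), and the arm partly hides wheel a.

Request:
arm_command(motion=[[[0,0,0],[0,0,-0.1],-1],[[0,0,0],[0,0,-0.2],-1],[[0,0,0],[0,0,-0.2],-1],[[0,0,0],[0,0,-0.2],-1],[[0,0,0],[0,0,-0.2],-1],[[0,0,0],[0,0,-0.2],-1],[[0,0,0],[0,0,-0.2],-1],[[0,0,0],[0,0,-0.2],-1],[[0,0,0],[0,0,-0.2],-1],[[0,0,0],[0,0,-0.2],-1],[[0,0,0],[0,0,-0.2],-1],[[0,0,0],[0,0,-0.2],-1],[[0,0,0],[0,0,-0.2],-1],[[0,0,0],[0,0,-0.2],-1],[[0,0,0],[0,0,-0.2],-1],[[0,0,0],[0,0,-0.2],-1],[[0,0,0],[0,0,-0.057],-1],[[0,0,0],[0,0,0],-1]])

```text
t: 4.9
position: [0.3907, -0.2048, 0.0957]
eef_rot: [0.631, 0.776, 0.0, -0.001]
ft_force: [0.6, -0.1, -2.7]
width: 0.237
grasp_force: 88.1
```

Request:
arm_command(motion=[[[0.171,0.243,0],[0,0,0],-1],[[0.4,0.4,0],[0,0,0],-1],[[0.4,0.5,0],[0,0,0],-1],[[0.4,0.5,0],[0,0,0],-1],[[0.4,0.5,0],[0,0,0],-1],[[0.4,0.5,0],[0,0,0],-1],[[0.4,0.5,0],[0,0,0],-1],[[0.4,0.4,0],[0,0,0],-1],[[0.2,0.2,0],[0,0,0],-1],[[0,0,0],[0,0,0],-1],[[0,0,0],[0,0,0],-1]])

```text
t: 5.82
position: [0.4815, -0.0888, 0.0961]
eef_rot: [0.631, 0.776, -0.0, -0.0]
ft_force: [0.1, -0.7, -2.8]
width: 0.241
grasp_force: 88.3
```

```bash
python3 - <<'E'
from h import *
plan((482,-89.3,37,101.7))
im,d=robot.get_image("top"); P=cloud("top",d); H,S,V=cv2.split(cv2.cvtColor(im,cv2.COLOR_BGR2HSV))
B=(H>95)&(H<125)&(S>120)&(V>60); B[270:]=0; B[:,330:]=0;B[:,:190]=0
B=B.astype(np.uint8); cn=max(cv2.findContours(B,0,2)[0],key=cv2.contourArea)
w=np.array([ray("top",u,v,.104)[:2]*1000 for u,v in cn[:,0]]).astype(np.float32); print(cv2.minAreaRect(w))
p=P[B>0]; print(len(p),np.percentile(p[:,2],[5,50,95]))
cv2.imwrite("pics/tr.png",cv2.resize(im[150:290,200:380],None,fx=4,fy=4))
E
```

```text
t 5.82 p [481.5 -88.8  96.1] yaw 101.72 tilt [-0.04  0.01] F [ 0.1 -0.7 -2.8] w 0.241 g 88.27935934066772
turn 0.001 shift [-0.02   0.014  1.969]
((478.9780578613281, 21.80291748046875), (8.751736640930176, 49.02250671386719), 22.782447814941406)
111 [0.09809754 0.1005724  0.10408967]
```

View pics/tr.png

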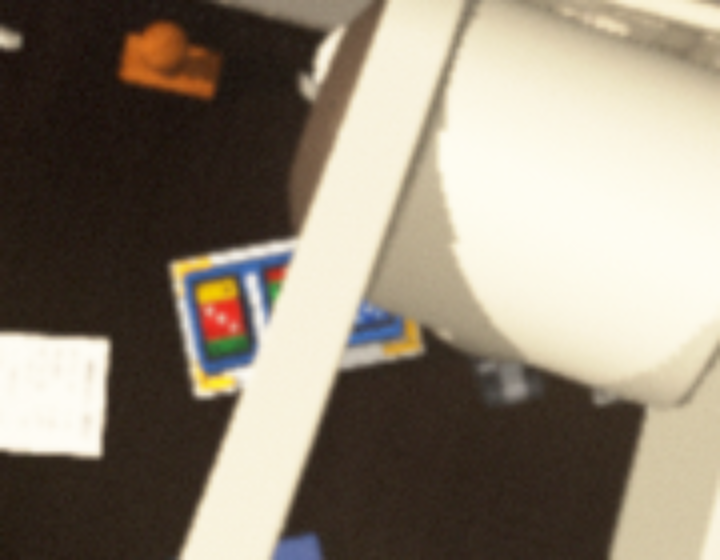

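The crop shows the head over the tray, with its left end corners at about crop (190,275) and (205,375). The arm hides the middle.

```bash
python3 - <<'E'
from h import *
im=cv2.imread("pics/tr.png")
for c in[(187,281),(203,378),(404,343),(296,250)]:
    w=ray("top",200+(c[0]+.5)/4-.5,150+(c[1]+.5)/4-.5,.102)*1000
    e=np.radians(11.7); d=w[:2]-np.array([465.5,-9]); print(c,w.round(1),"in tray frame",np.round([d@[np.cos(e),np.sin(e)],d@[-np.sin(e),np.cos(e)]],1))
im,d=robot.get_image("scene"); cv2.imwrite("pics/sc.png",cv2.resize(im[170:290,200:360],None,fx=5,fy=5))
E
```

```text
(187, 281) [473.4  44.1 102. ] in tray frame [18.5 50.4]
(203, 378) [427.7  36.  102. ] in tray frame [-27.9  51.7]
(404, 343) [444.9 -58.6 102. ] in tray frame [-30.2 -44.4]
(296, 250) [488.5  -7.3 102. ] in tray frame [22.8 -3. ]
```

View pics/sc.png

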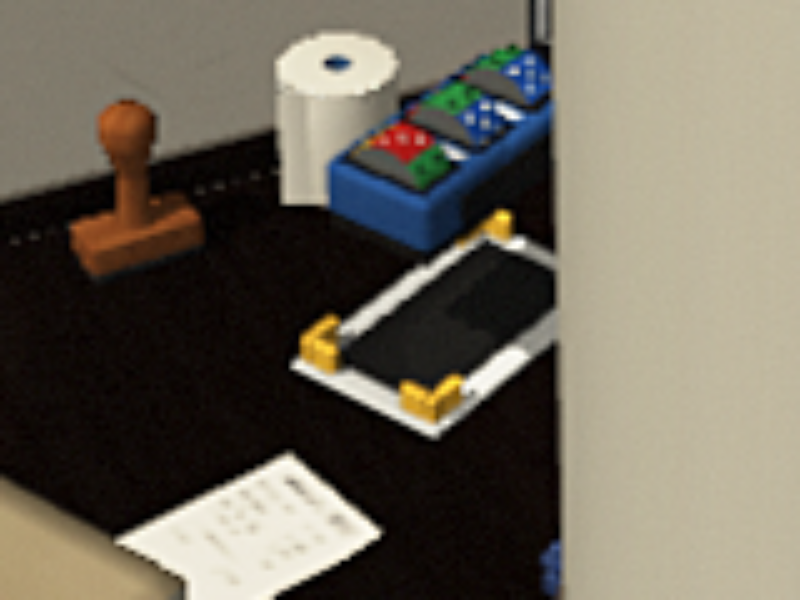

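The scene crop shows the head above the tray, level. Its near end corners are at about crop (332,195) and (428,245), and the tray stops at (320,345) and (430,395). I'll lower it to just above the stops and compare again.

Request:
arm_command(motion=[[[0,0,0.4],[0,0,0],-1],[[0,0,0.5],[0,0,0],-1],[[0,0,0.5],[0,0,0],-1],[[0,0,0.3],[0,0,0],-1],[[0,0,0],[0,0,0],-1],[[0,0,0],[0,0,0],-1]])

```text
t: 6.42
position: [0.4814, -0.0894, 0.0455]
eef_rot: [0.632, 0.775, -0.0, -0.0]
ft_force: [0.3, 0.0, -2.5]
width: 0.242
grasp_force: 88.2
```

```bash
python3 - <<'E'
from h import *
plan((482,-89.3,27,101.7))
im,d=robot.get_image("scene"); t,_=robot.get_image("top"); cv2.imwrite("pics/sc2f.png",im)
a=cv2.resize(im[190:290,250:330],None,fx=5,fy=5,interpolation=cv2.INTER_CUBIC); b=cv2.resize(t[195:275,235:315],None,fx=5,fy=5,interpolation=cv2.INTER_CUBIC)
c=np.zeros((500,800,3),np.uint8); c[:,:400]=a; c[:400,400:]=b; cv2.imwrite("pics/sc2.png",c)
E
```

```text
t 6.42 p [481.4 -89.4  45.5] yaw 101.66 tilt [-0.03  0.01] F [ 0.3  0.  -2.5] w 0.242 g 88.2335615158081
turn -0.001 shift [0.001 0.02  0.617]
```

View pics/sc2.png

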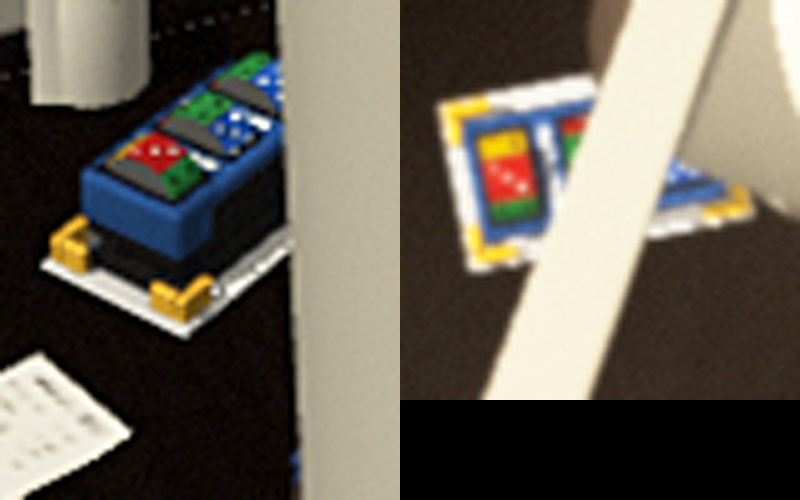

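Left, the scene view: the tray's plate corners are at crop (42,265) and (185,338), and the head-top corners at (83,172) and (178,212). Right, the top view: tray corners at (37,103) and (70,272), blue corners at (65,120) and (84,238).

```bash
python3 - <<'E'
from h import *
S=lambda u,v,z:(ray("scene",250+(u+.5)/5-.5,190+(v+.5)/5-.5,z)*1000)[:2]
T=lambda u,v,z:(ray("top",235+(u+.5)/5-.5,195+(v+.5)/5-.5,z)*1000)[:2]
for n,f,tr,hd in[("scene",S,[(42,265),(185,338)],[(83,172),(178,212)]),("top",T,[(37,103),(70,272)],[(65,120),(84,238)])]:
    a,b=[f(*p,.004) for p in tr]; h1,h2=[f(*p,.0525) for p in hd]
    mt,mh=(a+b)/2,(h1+h2)/2; e=(a-b)/np.linalg.norm(a-b); nrm=np.array([-e[1],e[0]])
    print(n,"tray mid",mt.round(1),"w",np.linalg.norm(a-b).round(1),"ang",np.degrees(np.arctan2(e[1],e[0])).round(1),"head mid",mh.round(1),"w",np.linalg.norm(h1-h2).round(1),"ang",np.degrees(np.arctan2(*(h1-h2)[::-1])).round(1),"head-tray x,y",((mh-mt)@e).round(1),((mh-mt)@nrm).round(1))
# blue boundary along the long side in top: edges of blue in columns
E
```

```text
scene tray mid [451.9  52.1] w 72.2 ang 10.8 head mid [450.7  42.7] w 44.5 ang 14.3 head-tray x,y -2.9 -9.0
top tray mid [453.6  51.8] w 72.7 ang 11.8 head mid [455.4  40.5] w 47.8 ang 9.8 head-tray x,y -0.5 -11.4
```

Request:
arm_command(motion=[[[0,0.05,0],[0,0,0],-1],[[0,0,0.15],[0,0,0],-1],[[0,0,0.15],[0,0,0],-1],[[0,0,0.15],[0,0,0],-1],[[0,0,0.1],[0,0,0],-1],[[0,0,0.03],[0,0,0],-1],[[0,0,0],[0,0,0],-1],[[0,0,0],[0,0,0],-1]])

```text
t: 7.18
position: [0.483, -0.0887, 0.028]
eef_rot: [0.631, 0.776, -0.0, -0.0]
ft_force: [-2.5, 0.2, 0.7]
width: 0.238
grasp_force: 88.9
```

Request:
arm_command(motion=[[[0,0,0],[0,0,0],-0.2],[[0,0,0],[0,0,0],0],[[0,0,0],[0,0,0],0],[[0,0,-0.3],[0,0,0],0],[[0,0,-0.7],[0,0,0],0],[[0,0,-1],[0,0,0],-1],[[0,0,-1],[0,0,0],-1],[[0,0,-1],[0,0,0],-1],[[-0.7,-0.7,0],[0,0,0],-1],[[-0.7,-0.7,0],[0,0,0],-1],[[-0.7,-0.7,0],[0,0,0],-1],[[-0.7,-0.7,0],[0,0,0],-1],[[-0.7,-0.7,0],[0,0,0],-1],[[-0.3,-0.7,0],[0,0,0],-1],[[0,-0.4,0],[0,0,0],-1],[[0,0,0],[0,0,0],-1]])

```text
t: 8.52
position: [0.3696, -0.2288, 0.1485]
eef_rot: [0.632, 0.775, -0.0, 0.0]
ft_force: [0.3, 0.1, -0.6]
width: 0.001
grasp_force: 0.0
```

```bash
cat > look.py <<'E'
from h import *
import sys
im,d=robot.get_image("top"); cv2.imwrite("pics/%s_raw.png"%sys.argv[1],im)
cv2.imwrite("pics/%s.png"%sys.argv[1],cv2.resize(im[190:265,230:330],None,fx=8,fy=8,interpolation=cv2.INTER_CUBIC))
P=cloud("top",d); H,S,V=cv2.split(cv2.cvtColor(im,cv2.COLOR_BGR2HSV))
B=((H>95)&(H<125)&(S>120)&(V>70)); B[:195]=0;B[262:]=0;B[:,330:]=0;B[:,235:][:,:0]=0;B[:,:235]=0
pts=np.argwhere(B)[:,::-1]; w=np.array([ray("top",u,v,.034)[:2]*1000 for u,v in pts]).astype(np.float32)
print("blue",len(w),cv2.minAreaRect(w)); plan()
E
python3 look.py m1
```

```text
blue 364 ((464.25311279296875, -6.5386199951171875), (47.43815994262695, 97.02497100830078), 11.21713638305664)
t 8.57 p [ 370.7 -228.4  148.6] yaw 101.61 tilt [ 0.04 -0.01] F [ 0.5  1.  -0.2] w 0.001 g 0.0
```

View pics/m1.png

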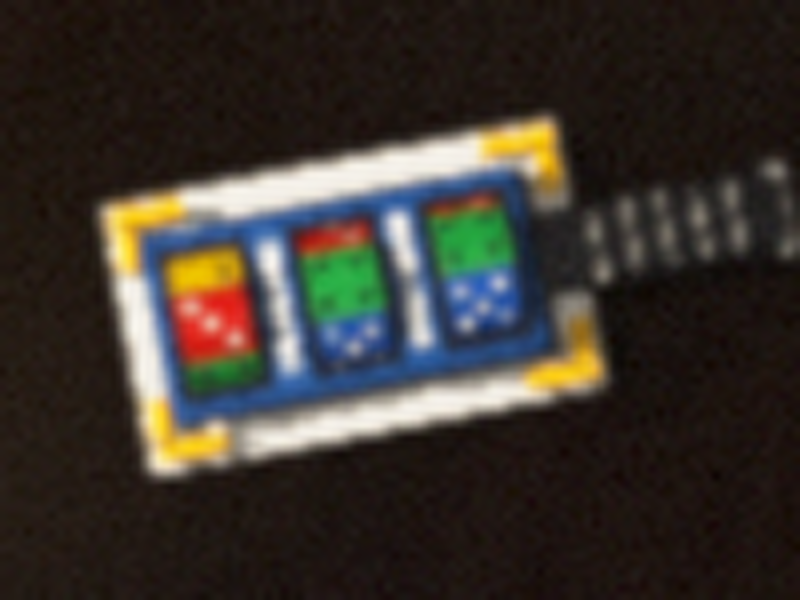

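The crop shows the marker seated between all four stops with the handle to the right. By the field boundaries the wheels stand at about a 3.58, b 3.32 and c 2.03 rad, with wheel tops at crop (472,268), (342,297) and (212,322). That calls for a −26.7 mm, b +15.7 mm and c −17.7 mm along marker x.

Request:
arm_command(motion=[[[0,0,0],[0,0,0.2],-1],[[0,0,0],[0,0,0.2],-1],[[0,0,0],[0,0,0.2],-1],[[0,0,0],[0,0,0.2],-1],[[0,0,0],[0,0,0.2],-1],[[0,0,0],[0,0,0.2],-1],[[0,0,0],[0,0,0.2],-1],[[0,0,0],[0,0,0.2],-1],[[0,0,0],[0,0,0.2],-1],[[0,0,0],[0,0,0.2],-1],[[0,0,0],[0,0,0.2],-1],[[0,0,0],[0,0,0.2],-1],[[0,0,0],[0,0,0.2],-1],[[0,0,0],[0,0,0.2],-1],[[0,0,0],[0,0,0.2],-1]])

```text
t: 9.82
position: [0.3721, -0.2275, 0.1483]
eef_rot: [0.995, 0.1, 0.0, -0.0]
ft_force: [-0.3, -0.6, -1.0]
width: -0.001
grasp_force: 0.0
```

```bash
python3 -c "
from h import *
plan((457.2,-8.6,75,11.5))"
```

```text
t 9.82 p [ 372.1 -227.5  148.3] yaw 11.48 tilt [0.03 0.01] F [-0.3 -0.6 -1. ] w -0.001 g 0.0
turn -0.001 shift [ 4.235 -6.584  2.443]
```

Request:
arm_command(motion=[[[0.47,-0.73,0],[0,0,0],-1],[[0.47,-0.73,0],[0,0,0],-1],[[0.47,-0.73,0],[0,0,0],-1],[[0.47,-0.73,0],[0,0,0],-1],[[0.47,-0.73,0],[0,0,0],-1],[[0.47,-0.73,0],[0,0,0],-1],[[0.47,-0.73,0],[0,0,0],-1],[[0.47,-0.73,0],[0,0,0],-1],[[0.475,-0.744,0],[0,0,0],-1],[[0,0,0.8],[0,0,0],-1],[[0,0,0.8],[0,0,0],-1],[[0,0,0.5],[0,0,0],-1],[[0,0,0.343],[0,0,0],-1],[[0,0,0.2],[0,0,0],-1],[[0,0,0],[0,0,0],-1],[[0,0,0],[0,0,0],-1]])

```text
t: 11.15
position: [0.4558, -0.009, 0.0693]
eef_rot: [0.995, 0.102, 0.0, -0.0]
ft_force: [1.0, 0.1, 1.4]
width: -0.004
grasp_force: 0.0
```

```bash
python3 -c "
from h import *
plan((457.2,-8.6,63,11.5))"
```

```text
t 11.15 p [455.8  -9.   69.3] yaw 11.72 tilt [0.03 0.01] F [1.  0.1 1.4] w -0.004 g 0.0
turn 0.007 shift [ 0.047 -0.004  0.21 ]
```

Request:
arm_command(motion=[[[0.04,0,0.1],[0,0,0],-1],[[0,0,0.06],[0,0,0],-1],[[0,0,0],[0,0,0],-1],[[0,0,0],[0,0,0],-1]])

```text
t: 11.48
position: [0.4567, -0.009, 0.0642]
eef_rot: [0.995, 0.102, 0.0, -0.0]
ft_force: [-0.4, 0.3, -0.2]
width: -0.004
grasp_force: 0.0
```

Request:
arm_command(motion=[[[0,0,0.06],[0,0,0],-1],[[0,0,0.04],[0,0,0],-1],[[0,0,0],[0,0,0],-1],[[0,0,0],[0,0,0],-1]])

```text
t: 11.82
position: [0.4569, -0.0091, 0.0612]
eef_rot: [0.995, 0.102, 0.0, 0.0]
ft_force: [-0.5, -0.4, 5.8]
width: 0.001
grasp_force: 2.9
```

Request:
arm_command(motion=[[[0.08,0,0],[0,0,0],-1],[[0.1,0,0],[0,0,0],-1],[[0.1,0,0],[0,0,0],-1],[[0.1,0,0],[0,0,0],-1],[[0.08,0,0],[0,0,0],-1],[[0.06,0,0],[0,0,0],-1],[[0,0,0],[0,0,0],-1],[[0,0,0],[0,0,0],-1]])

```text
t: 12.48
position: [0.4723, -0.0058, 0.0613]
eef_rot: [0.995, 0.102, 0.0, 0.0]
ft_force: [0.6, 1.4, 6.2]
width: -0.0
grasp_force: 3.0
```

```bash
python3 -c "
from h import *
C=np.array([465,-7]);e=np.radians(11.5);X=np.array([np.cos(e),np.sin(e)]);Y=np.array([-X[1],X[0]])
c=C+9*X+33.3*Y;a=C+7*X-33.3*Y;a2=C-7*X-33.3*Y
plan((472.2,-5.8,72,11.5),(*c,72,11.5),(*a,72,11.5));print(c,a)"
```

```text
t 12.48 p [472.3  -5.8  61.3] yaw 11.71 tilt [0.05 0.  ] F [0.6 1.4 6.2] w -0.0 g 2.950594648718834
turn 0.007 shift [-0.004 -0.002 -0.358]
turn 0.0 shift [ 0.057 -1.119 -0.   ]
turn 0.0 shift [-0.067  2.22  -0.   ]
[467.18037013  27.42580407] [478.49842515 -38.23591712]
```

Request:
arm_command(motion=[[[0,0,-0.36],[0,0,0],-1],[[0,0,0],[0,0,0],-1],[[0.03,-0.56,0],[0,0,0],-1],[[0.03,-0.56,0],[0,0,0],-1],[[0,0,0],[0,0,0],-1],[[0,0,0],[0,0,0],-1],[[0,0,0.2],[0,0,0],-1],[[0,0,0.1],[0,0,0],-1],[[0,0,0.06],[0,0,0],-1],[[0,0,0],[0,0,0],-1],[[0,0,0],[0,0,0],-1]])

```text
t: 13.4
position: [0.467, 0.0271, 0.0609]
eef_rot: [0.995, 0.102, 0.0, -0.0]
ft_force: [-1.9, 0.7, 6.0]
width: 0.002
grasp_force: 3.2
```

Request:
arm_command(motion=[[[-0.08,0,0],[0,0,0],-1],[[-0.1,0,0],[0,0,0],-1],[[-0.1,0,0],[0,0,0],-1],[[-0.1,0,0],[0,0,0],-1],[[-0.1,0,0],[0,0,0],-1],[[-0.08,0,0],[0,0,0],-1],[[-0.03,0,0],[0,0,0],-1],[[0,0,0],[0,0,0],-1],[[0,0,0],[0,0,0],-1],[[0,0,-0.36],[0,0,0],-1],[[0,0,0],[0,0,0],-1],[[0.26,1.0,0],[0,0,0],-1],[[0.26,1.0,0],[0,0,0],-1],[[0,0.22,0],[0,0,0],-1],[[0,0,0],[0,0,0],-1],[[0,0,0.2],[0,0,0],-1],[[0,0,0.1],[0,0,0],-1],[[0,0,0.06],[0,0,0],-1],[[0,0,0],[0,0,0],-1],[[0,0,0],[0,0,0],-1]])

```text
t: 15.07
position: [0.4782, -0.0376, 0.0611]
eef_rot: [0.995, 0.102, 0.0, 0.0]
ft_force: [-0.2, -2.4, 6.7]
width: -0.003
grasp_force: 3.1
```

Request:
arm_command(motion=[[[-0.1,0,0],[0,0,0],-1],[[-0.1,0,0],[0,0,0],-1],[[-0.1,0,0],[0,0,0],-1],[[-0.1,0,0],[0,0,0],-1],[[-0.045,0,0],[0,0,0],-1],[[0,0,0],[0,0,0],-1],[[0,0,0],[0,0,0],-1],[[0,0,-0.36],[0,0,0],-1],[[0,0,0],[0,0,0],-1],[[0.445,0,0],[0,0,0],-1],[[0,0,0],[0,0,0],-1],[[0,0,0.2],[0,0,0],-1],[[0,0,0.1],[0,0,0],-1],[[0,0,0.06],[0,0,0],-1],[[0,0,0],[0,0,0],-1],[[-0.1,0,0],[0,0,0],-1],[[-0.1,0,0],[0,0,0],-1],[[-0.1,0,0],[0,0,0],-1],[[-0.1,0,0],[0,0,0],-1],[[-0.045,0,0],[0,0,0],-1]])

```text
t: 16.73
position: [0.4648, -0.0409, 0.061]
eef_rot: [0.995, 0.102, 0.0, -0.0]
ft_force: [0.4, 1.9, 6.3]
width: 0.001
grasp_force: 3.0
```

Request:
arm_command(motion=[[[0,0,0],[0,0,0],-1],[[0,0,0],[0,0,0],-1],[[0,0,-0.4],[0,0,0],-1],[[0,0,-0.8],[0,0,0],-1],[[0,0,-0.8],[0,0,0],-1],[[-0.4,0.9,-0.3],[0,0,0],-1],[[-0.4,0.9,-0.3],[0,0,0],-1],[[-0.4,0.9,-0.2],[0,0,0],-1],[[-0.4,0.9,0],[0,0,0],-1],[[-0.4,0.9,0],[0,0,0],-1],[[-0.4,0.8,0],[0,0,0],-1],[[-0.2,0.4,0],[0,0,0],-1],[[0,0,0],[0,0,0],-1]])

```text
t: 17.82
position: [0.4224, -0.2263, 0.1444]
eef_rot: [0.995, 0.101, -0.0, -0.0]
ft_force: [0.1, 0.0, -0.4]
width: 0.001
grasp_force: 0.0
```

```bash
python3 look.py m2
```

```text
blue 331 ((464.5894470214844, -6.469821929931641), (47.316898345947266, 96.67993927001953), 11.742624282836914)
t 17.87 p [ 422.8 -224.9  144.4] yaw 11.57 tilt [-0.04  0.04] F [0.5 0.6 0.2] w 0.002 g 0.0
```

View pics/m2.png

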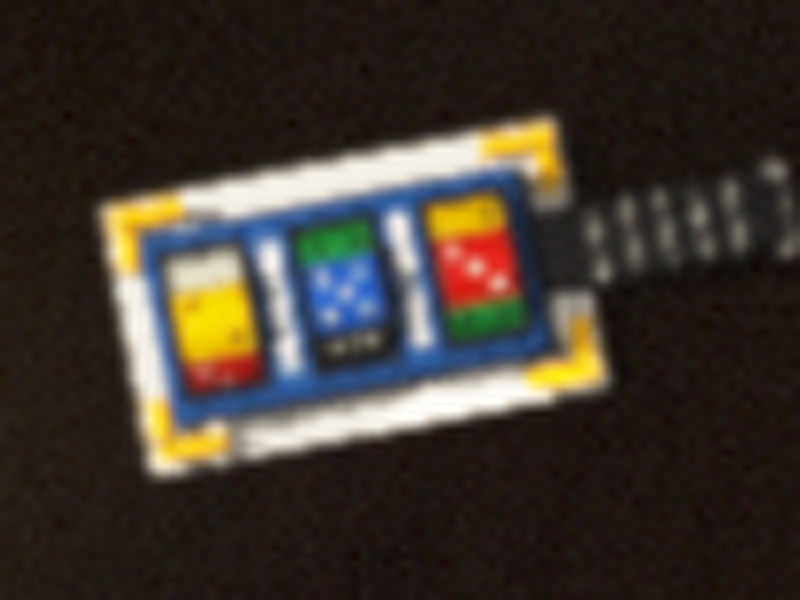

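The crop shows the top fields as yellow 2 (c), blue 5 (b) and red 3 (a), each centred on its wheel to within about 1 mm. The marker is still seated. Next is the head grasp.

Request:
arm_command(motion=[[[0,0,0],[0,0,-0.2],-1],[[0,0,0],[0,0,-0.2],-1],[[0,0,0],[0,0,-0.2],-1],[[0,0,0],[0,0,-0.2],-1],[[0,0,0],[0,0,-0.2],-1],[[0,0,0],[0,0,-0.2],-1],[[0,0,0],[0,0,-0.2],-1],[[0,0,0],[0,0,-0.2],1],[[0,0,0],[0,0,-0.2],1],[[0,0,0],[0,0,-0.2],1],[[0,0,0],[0,0,-0.2],1],[[0,0,0],[0,0,-0.2],1],[[0,0,0],[0,0,-0.2],1],[[0,0,0],[0,0,-0.2],1],[[0,0,0],[0,0,-0.2],1],[[0,0,0],[0,0,0],1]])

```text
t: 19.2
position: [0.4236, -0.2231, 0.1446]
eef_rot: [0.629, 0.778, 0.0, -0.0]
ft_force: [-0.7, -0.1, -0.3]
width: 1.003
grasp_force: 0.0
```

```bash
python3 -c "
from h import *
plan((465,-7,110,101.6),(465,-7,24,101.6))"
```

```text
t 19.2 p [ 423.6 -223.1  144.6] yaw 102.07 tilt [-0.02  0.04] F [-0.7 -0.1 -0.3] w 1.003 g 0.0
turn 0.016 shift [6.778 2.801 1.155]
turn 0.0 shift [0.    0.    2.867]
```

Request:
arm_command(motion=[[[0.6,0.25,0],[0,0,0.016],1],[[0.8,0.33,0],[0,0,0],1],[[0.8,0.33,0],[0,0,0],1],[[0.8,0.33,0],[0,0,0],1],[[0.8,0.33,0.2],[0,0,0],1],[[0.8,0.33,0.2],[0,0,0],1],[[0.8,0.33,0.2],[0,0,0],1],[[0.8,0.33,0.2],[0,0,0],1],[[0.578,0.241,0.355],[0,0,0],1],[[0,0,0],[0,0,0],1],[[0,0,0.5],[0,0,0],1],[[0,0,0.5],[0,0,0],1],[[0,0,0.5],[0,0,0],1],[[0,0,0],[0,0,0],1]])

```text
t: 20.37
position: [0.4647, -0.0078, 0.063]
eef_rot: [0.636, 0.772, -0.001, -0.002]
ft_force: [-0.2, -0.1, -1.5]
width: 0.998
grasp_force: 0.0
```

```bash
python3 -c "
from h import *
plan((465,-7,24,101.6))"
```

```text
t 20.37 p [464.7  -7.8  63. ] yaw 101.07 tilt [-0.21  0.05] F [-0.2 -0.1 -1.5] w 0.998 g 0.0
turn -0.018 shift [0.025 0.017 1.299]
```

Request:
arm_command(motion=[[[0.02,0.015,0.4],[0,0,-0.018],1],[[0,0,0.4],[0,0,0],1],[[0,0,0.3],[0,0,0],1],[[0,0,0.2],[0,0,0],1],[[0,0,0],[0,0,0],1],[[0,0,0],[0,0,0],0.6],[[0,0,0],[0,0,0],0.3],[[0,0,0],[0,0,0],0.1],[[0,0,0],[0,0,0],-0.2],[[0,0,0],[0,0,0],-0.5],[[0,0,0],[0,0,0],-0.5]], grip_force=60)

```text
t: 21.28
position: [0.4668, -0.0077, 0.0266]
eef_rot: [0.631, 0.776, 0.0, 0.0]
ft_force: [1.2, -0.1, 2.5]
width: 0.57
grasp_force: 67.9
```

```bash
python3 -c "
from h import *
plan((465,-7,90,101.6))"
```

```text
t 21.28 p [466.8  -7.7  26.6] yaw 101.76 tilt [ 0.05 -0.  ] F [ 1.2 -0.1  2.5] w 0.57 g 67.93963193893433
turn 0.005 shift [ 0.035 -0.055 -2.112]
```

Request:
arm_command(motion=[[[0,0,-0.2],[0,0,0],-1],[[0,0,-0.4],[0,0,0],-1],[[0,0,-0.5],[0,0,0],-1],[[0,0,-0.5],[0,0,0],-1],[[0,0,-0.5],[0,0,0],-1],[[0,0,-0.2],[0,0,0],-1],[[0,0,0],[0,0,0],-1]])

```text
t: 21.87
position: [0.467, -0.0077, 0.0966]
eef_rot: [0.631, 0.776, 0.001, 0.001]
ft_force: [0.3, -0.1, -3.7]
width: 0.572
grasp_force: 67.6
```

```bash
python3 -c "
from h import *
plan((424.6,224,97,102))"
```

```text
t 21.87 p [467.   -7.7  96.6] yaw 101.77 tilt [ 0.11 -0.01] F [ 0.3 -0.1 -3.7] w 0.572 g 67.591313123703
turn -0.008 shift [ 7.849  0.223 -0.015]
```

Request:
arm_command(motion=[[[0.4,0,0],[0,0,-0.008],-1],[[0.7,0,0],[0,0,0],-1],[[0.7,0.023,0],[0,0,0],-1],[[0.7,0.05,0],[0,0,0],-1],[[0.7,0.05,0],[0,0,0],-1],[[0.7,0.05,0],[0,0,0],-1],[[0.7,0.05,0],[0,0,0],-1],[[0.7,0,0],[0,0,0],-1],[[0.7,0,0],[0,0,0],-1],[[0.7,0,0],[0,0,0],-1],[[0.6,0,0],[0,0,0],-1],[[0.4,0,0],[0,0,0],-1],[[0.149,0,0],[0,0,0],-1],[[0,0,0],[0,0,0],-1],[[0,0,0],[0,0,0],-1]])

```text
t: 23.12
position: [0.4237, 0.2239, 0.0947]
eef_rot: [0.629, 0.777, -0.0, -0.0]
ft_force: [-0.7, -0.3, -2.5]
width: 0.569
grasp_force: 67.6
```

```bash
python3 - <<'E'
from h import *
plan((424.6,224,37,102))
im,d=robot.get_image("top"); sc,_=robot.get_image("scene")
a=cv2.resize(im[150:300,100:220],None,fx=3.3,fy=3.3,interpolation=cv2.INTER_CUBIC); b=cv2.resize(sc[150:350,100:260],None,fx=2.48,fy=2.475)
b=cv2.resize(b,(400,495)); c=np.hstack([cv2.resize(a,(396,495)),b]); cv2.imwrite("pics/p1.png",c)
E
```

```text
t 23.12 p [423.7 223.9  94.7] yaw 102.04 tilt [-0.05 -0.02] F [-0.7 -0.3 -2.5] w 0.569 g 67.58912801742554
turn 0.001 shift [-0.002  0.028  1.924]
```

View pics/p1.png

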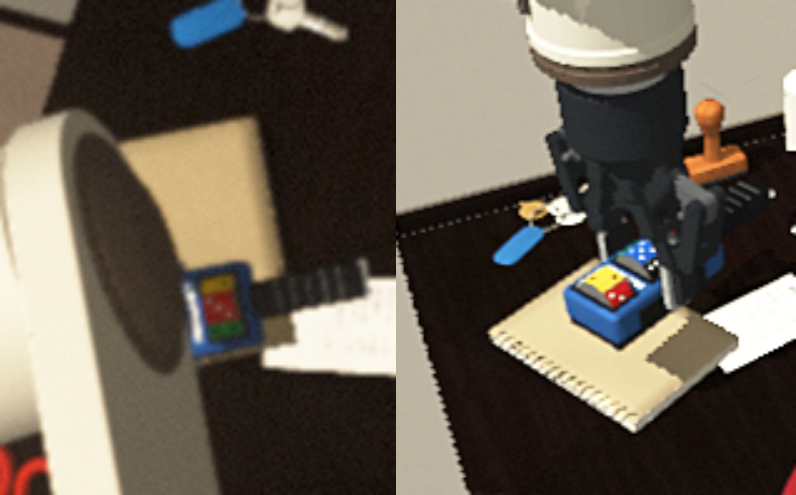

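The marker hangs level in the grip over the near end of the pad, with its row of wheels across the sweep. Now I'll lower it gently.

Request:
arm_command(motion=[[[0,0.02,0.4],[0,0,0],-1],[[0,0,0.5],[0,0,0],-1],[[0,0,0.5],[0,0,0],-1],[[0,0,0.3],[0,0,0],-1],[[0,0,0.15],[0,0,0],-1],[[0,0,0.08],[0,0,0],-1],[[0,0,0.05],[0,0,0],-1],[[0,0,0.04],[0,0,0],-1],[[0,0,0],[0,0,0],-1],[[0,0,0],[0,0,0],-1],[[0,0,0],[0,0,0],-1]])

```text
t: 24.13
position: [0.4249, 0.2243, 0.0351]
eef_rot: [0.629, 0.777, 0.0, 0.0]
ft_force: [-0.4, 0.5, -2.5]
width: 0.566
grasp_force: 67.5
```

Request:
arm_command(motion=[[[0,0,0.05],[0,0,0],-1],[[0,0,0.04],[0,0,0],-1],[[0,0,0.04],[0,0,0],-1],[[0,0,0],[0,0,0],-1],[[0,0,0],[0,0,0],-1]])

```text
t: 24.55
position: [0.425, 0.2243, 0.0311]
eef_rot: [0.629, 0.777, 0.0, 0.0]
ft_force: [-1.4, 0.2, 5.5]
width: 0.572
grasp_force: 68.4
```

Request:
arm_command(motion=[[[0,0.05,0],[0,0,0],-1],[[0,0.1,0],[0,0,0],-1],[[0,0.12,0],[0,0,0],-1],[[0,0.12,0],[0,0,0],-1],[[0,0.12,0],[0,0,0],-1],[[0,0.12,0],[0,0,0],-1],[[0,0.12,0],[0,0,0],-1],[[0,0.12,0],[0,0,0],-1],[[0,0.12,0],[0,0,0],-1],[[0,0.12,0],[0,0,0],-1],[[0,0.12,0],[0,0,0],-1]])

```text
t: 25.47
position: [0.4605, 0.2318, 0.0308]
eef_rot: [0.629, 0.777, -0.0, -0.0]
ft_force: [-5.3, -0.7, 6.2]
width: 0.573
grasp_force: 68.6
```

Request:
arm_command(motion=[[[0,0.12,0],[0,0,0],-1],[[0,0.12,0],[0,0,0],-1],[[0,0.12,0],[0,0,0],-1],[[0,0.12,0],[0,0,0],-1],[[0,0.12,0],[0,0,0],-1],[[0,0.12,0],[0,0,0],-1],[[0,0.12,0],[0,0,0],-1],[[0,0.12,0],[0,0,0],-1],[[0,0.12,0],[0,0,0],-1],[[0,0.12,0],[0,0,0],-1],[[0,0.12,0],[0,0,0],-1],[[0,0.12,0],[0,0,0],-1],[[0,0.12,0],[0,0,0],-1],[[0,0.12,0],[0,0,0],-1],[[0,0.08,0],[0,0,0],-1],[[0,0,0],[0,0,0],-1],[[0,0,0],[0,0,0],-1]])

```text
t: 26.88
position: [0.5126, 0.2429, 0.031]
eef_rot: [0.629, 0.777, 0.0, -0.0]
ft_force: [-1.5, -1.2, 4.5]
width: 0.569
grasp_force: 68.5
```

```bash
python3 -c "
from h import *
plan()
s=robot.state();p=s['position'][:2]*1000-[468.6,233.5];e=np.radians(12);print(p@[np.cos(e),np.sin(e)],p@[-np.sin(e),np.cos(e)])"
```

```text
t 26.88 p [512.6 242.9  31. ] yaw 102.0 tilt [0.   0.01] F [-1.5 -1.2  4.5] w 0.569 g 68.53236794471741
44.99566146683183 0.04356241048406062
```

Request:
arm_command(motion=[[[0,0,0],[0,0,0],0.3],[[0,0,0],[0,0,0],0.6],[[0,0,0],[0,0,0],1],[[0,0,0],[0,0,0],1],[[0,0,0],[0,0,0],1],[[0,0,-0.2],[0,0,0],1],[[0,0,-0.5],[0,0,0],1],[[0,0,-0.8],[0,0,0],1],[[0,0,-0.8],[0,0,0],1],[[0,0,-0.8],[0,0,0],1],[[-0.9,0,0],[0,0,0],1],[[-0.9,0,0],[0,0,0],1],[[-0.9,0,0],[0,0,0],1],[[-0.9,0,0],[0,0,0],1],[[-0.9,0,0],[0,0,0],1],[[-0.9,0,0],[0,0,0],1],[[-0.5,0,0],[0,0,0],1],[[0,0,0],[0,0,0],1],[[0,0,0],[0,0,0],1]])

```text
t: 28.47
position: [0.5494, 0.0692, 0.1241]
eef_rot: [0.63, 0.777, 0.0, 0.0]
ft_force: [-0.0, -0.0, 0.4]
width: 1.003
grasp_force: 0.0
```

```bash
python3 - <<'E'
from h import *
im,d=robot.get_image("top"); cv2.imwrite("pics/end.png",im); H,S,V=cv2.split(cv2.cvtColor(im,cv2.COLOR_BGR2HSV))
B=((H>95)&(H<125)&(S>120)&(V>70)); B[:175]=0;B[265:]=0;B[:,:120]=0;B[:,215:]=0
w=np.array([ray("top",u,v,.040)[:2]*1000 for v,u in np.argwhere(B)]).astype(np.float32)
r=cv2.minAreaRect(w);print(len(w),r); p=np.array(r[0])-[468.6,233.5];e=np.radians(12);print(p@[np.cos(e),np.sin(e)],p@[-np.sin(e),np.cos(e)])
# colours at wheel tops
X=np.array([np.cos(e),np.sin(e)]);Y=np.array([-X[1],X[0]])
for n,o in zip("abc",(-33.3,0,33.3)):
    print(n,[im[tuple(np.round(proj("top",np.r_[(np.array(r[0])+o*Y+k*X)/1000,.05])).astype(int)[::-1])].tolist() for k in(-6,0,6)])
plan()
E
```

```text
15 ((500.10516357421875, 197.2046356201172), (8.099899291992188, 8.118427276611328), 1.4683841466903687)
23.270469583780027 -42.05251541414751
a [[21, 30, 36], [26, 33, 39], [27, 30, 36]]
b [[105, 68, 50], [100, 66, 51], [49, 90, 53]]
c [[86, 103, 114], [87, 102, 115], [87, 104, 114]]
t 28.52 p [549.2  69.9 124.1] yaw 101.97 tilt [0.01 0.02] F [-0.3 -0.7  0.2] w 0.999 g 0.0
```

Request:
arm_command(motion=[[[0,0,-0.7],[0,0,0],1],[[-0.5,-0.8,0],[0,0,0],1],[[-0.6,-0.7,0],[0,0,0],1],[[-0.6,-0.7,0],[0,0,0],1],[[-0.6,-0.7,0],[0,0,0],1],[[-0.6,-0.7,0],[0,0,0],1],[[-0.6,-0.4,0],[0,0,0],1],[[-0.6,0,0],[0,0,0],1],[[-0.6,0,0],[0,0,0],1],[[-0.6,0,0],[0,0,0],1],[[-0.6,0,0],[0,0,0],1],[[0,0,0],[0,0,0],1],[[0,0,0],[0,0,0],1]])

```text
t: 29.6
position: [0.4689, -0.128, 0.1448]
eef_rot: [0.629, 0.777, 0.0, -0.0]
ft_force: [0.3, -0.2, -0.2]
width: 0.999
grasp_force: 0.0
```

```bash
python3 - <<'E'
from h import *
im,d=robot.get_image("top"); cv2.imwrite("pics/end2.png",im); H,S,V=cv2.split(cv2.cvtColor(im,cv2.COLOR_BGR2HSV))
B=((H>95)&(H<125)&(S>120)&(V>60)); B[:170]=0;B[265:]=0;B[:,:110]=0;B[:,215:]=0
w=np.array([ray("top",u,v,.040)[:2]*1000 for v,u in np.argwhere(B)]).astype(np.float32)
r=cv2.minAreaRect(w);print(len(w),r); p=np.array(r[0])-[468.6,233.5];e=np.radians(12);print(p@[np.cos(e),np.sin(e)],p@[-np.sin(e),np.cos(e)])
X=np.array([np.cos(e),np.sin(e)]);Y=np.array([-X[1],X[0]])
for n,o in zip("abc",(-33.3,0,33.3)):
    print(n,[im[tuple(np.round(proj("top",np.r_[(np.array(r[0])+o*Y+k*X)/1000,.05])).astype(int)[::-1])].tolist() for k in(-12,-6,0,6,12)])
plan()
E
```

```text
440 ((511.2274475097656, 244.09378051757812), (50.728328704833984, 101.3433837890625), 11.888883590698242)
43.89850632664537 1.499536308968926
a [[64, 152, 95], [74, 89, 244], [161, 182, 247], [29, 52, 237], [0, 199, 240]]
b [[86, 95, 100], [193, 101, 47], [227, 167, 130], [210, 116, 45], [69, 160, 39]]
c [[24, 52, 175], [0, 184, 230], [0, 223, 248], [51, 213, 242], [173, 194, 200]]
t 29.65 p [ 468.7 -127.5  144.7] yaw 102.03 tilt [-0.02  0.03] F [-0.9  0.2  0.7] w 1.001 g 0.0
```

The marker stands at pad x +44 mm, y +1.5 mm. The wheel tops read a red (3), b blue (5), c yellow (2), so I'm handing in.

```bash
python3 -c "
from station import robot
print(robot.hand_in())"
```

```text
the job is handed in; nothing more can be done
None
```

The job is handed in at about 30 s of the 72 s; my last camera check showed the marker released on the far end of the pad (44 mm past its centre, 1.5 mm off the middle line) with the wheels reading 3, 5, 2, but the judge gave no verdict and I did not re-measure the till roll and stamp.

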